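# Build up the screen-frame clamp on its stud

### The arm

A 6-joint arm with a two-finger parallel gripper is mounted at the origin on the work surface. World frame = base frame: x ahead of the robot, y to its left, z up, the work surface at z = 0. Lengths are in m, angles in rad, forces in N, time in s.
With the tool pointing down it reaches from about 0.2 to 0.875 m from the base axis. Payload 3.4 kg.
Tool frame: the origin (TCP) lies between the finger pads; the fingertips stand 25 mm ahead of it and the grasp point (between the pads) lies 6 mm ahead of it (r.nose_length is the z of the fingertips in the tool frame, in m); z points along the fingers, x is the direction in which the jaws open and shut, and the axes are right-handed (so a half turn about z gives the same grasp; the last joint's range is limited). The gripper opens to 94 mm and grips with 3 to 60 N. Pads are 16 mm wide; open, the fingers measure 119 mm over their backs; the gripper's body (75 mm by 177 mm) begins 78 mm behind the grasp point.
Start: joints at [1.143, 0.276, 1.505, -0, 1.361, -0.121], TCP at [0.174, 0.548, 0.23] pointing down, gripper open.
Joint ranges: [-2.89, 2.89], [-0.75, 2.08], [0.22, 2.7], [-1.18, 4.32], [0.11, 2.71], [-2.7, 2.7]. Speed limits (rad/s): [2.57, 2.57, 3.14, 3.14, 3.14, 3.14].

### API

Orientations are given as a unit quaternion [w, x, y, z].
In Python, from plant import r, gripper_to, inverse_kinematics, vision, models, telemetry gives the robot as it stands. Calls block until the motion is done:
- r.move_to(position, orientation): joint-space move of the TCP to a pose.
- r.move_l(position, rot=None, vel=0.15, guard=None): straight line of the TCP; rot=None keeps the orientation; vel is the mean speed in m/s. With guard (N) it stops when the force on the tool has changed by that much, and returns True; else False.
- r.movej(angles): joint-space move.
- gripper_to(opening, f_grip=None): finger opening in m; f_grip is the grip in N (None keeps the last); returns when the fingers have stopped.
- r.hold(seconds).
- inverse_kinematics(position, orientation): joint angles nearest the present ones, or None.
- vision.snapshot(name): name is "scene" or "side" or "wrist"; returns the picture (420x560x3 uint8, red, green, blue); there is no depth.
- vision.get_calibration(name): a dict with "fx", "fy", "cx", "cy" (pixels), "position" and "orientation" of the camera in the world. Camera axes: x right, y down, z forward; pixel columns grow to the right and rows downward; lengths in m; the calibration is good to about 2 mm. A picture is of the moment at which its call begins: read the wrist's pose just before it. get_calibration takes no time and is no camera call; for the wrist camera it gives the pose at the moment of the call.
A pose or a line that the arm cannot do raises r.PlanningError and nothing moves.
- r.sign_off(): hands the job in, once; it reports no verdict.
Trained networks look in the newest picture that a camera, given by its name, has taken for a name from the list of things; names that differ only in an ending like _2 or _b are one class to them, and where a whole thing is asked for, a point or a joint stands for the part that bears it (a point fixed in the world has none). Each returns a list of dicts, best first, with "score" (0 to 1); they miss things now and then, are a little off and sometimes report something else, mostly with a low value. They report only what shows in the picture. A call takes as long as a camera call. They do not tell look-alikes from the thing itself.
- models.boxes_of(thing, camera): "at" ([x, y, z] in m, in world coordinates, good to about 4 mm: the middle of the surface that is visible of it).
- models.regions_of(thing, camera): "pixels" (420x560 bool, what is visible of it).
- models.mark_of(thing, camera): "at" ([x, y, z] in m, in world coordinates, good to about 4 mm: a listed point, or the origin of a listed thing).
Readings, each from a call of its own:
- telemetry.current_t(): time.
- telemetry.current_joints(): joint angles.
- telemetry.current_dq(): joint speeds.
- telemetry.current_joint_efforts(): joint torques, N m.
- telemetry.current_ee_pos(): TCP position.
- telemetry.current_tool_rot(): TCP orientation.
- telemetry.current_wrist_force(): force on the tool from outside, world axes, zero at the start.
- telemetry.current_torque(): the same for the moment, N m.
- telemetry.current_opening(): finger opening in m.
Only numpy, scipy, OpenCV 4.12 (cv2) and the standard library are available. Lean on these libraries where they do the work, as an engineer would, in place of code of your own. Each camera call takes 0.05 s, during which the arm holds its last target. There are 200 camera calls.

### The job

Build up the frame clamp on the blue stand: slide the green spacer onto the stud, then the aluminium clamp ring with its wide flange down, and last the black cap with the yellow grip, each fully home and let go before the next. The cap only drops home when its square socket lines up with the square end of the stud, whose angle you have to find: rest it there lightly, turn it until it drops and seat it, never pressing any part harder than about 30 N. Leave the other things on the bench where they are.

Things in the scene. Friction and masses are not known exactly. Their poses are not given: they have to be found in the camera images.
- stand: Clamp stand bolted down: blue base plate 100 x 100 x 20 mm, on it a steel boss 40 mm in diameter with its flat top (the seat) at 45 mm, and from its centre a round steel stud 20 mm in diameter up to 92 mm, with a brass square on its end (see stud_end). Heights are above the origin: the centre of the plate's underside, on the stud's axis, z up.
- stud_end (a point): Centre of the top of the brass square on the stud's end, 107 mm above the stand's origin: 14 x 14 mm, 15 mm high; both rings pass over it. It does not turn. Its angle is NOT measured (these axes are the stand's): one of its sides lies anywhere from 14 to 76 degrees anticlockwise, seen from above, from the stand's x axis.
- spacer: Green plastic spacer: plain ring 46 mm in outer diameter, 24 mm high, bore 24 mm (about 23 mm usable), about 80 g. Goes on first, flat on the seat: its origin is then 45 mm above the stand's. Origin at the centre of its underside, z up.
- clamp_ring: Aluminium clamp ring, bore 24 mm (about 23 usable), about 140 g: flange 56 mm in diameter and 10 mm high, on it a collar 40 mm in diameter and 16 mm high (grip this). Goes on second, flange down on the spacer: its origin is then 69 mm above the stand's. Origin at the centre of the flange's underside, z up.
- cap: Black four-lobed cap, 20 mm high, 58 mm wide, about 120 g. In its underside a centred square socket 16.6 x 16.6 mm, 16 mm deep, sides along the cap's x and y: fits the brass square every quarter turn, within about 6 degrees. Out of line it rests on the square, origin 107 mm above the stand's; in line it drops 12 mm onto the clamp ring, to 95 mm. Origin: centre of the underside, z up.
- cap_grip (a point): Centre of the cap's yellow bar grip, 32 mm above the cap's underside; the bar is 16 mm thick (along the cap's x), 46 mm long (along its y) and 24 mm high (20 to 44 mm above the underside). Axes as the cap's.
- orange_ring: Bystander: flat orange ring 70 mm in diameter, 12 mm high. Origin under its centre.
- red_knob: Bystander: red star knob 52 mm in diameter, 32 mm high. Origin under its centre.
- yellow_tub: Bystander: yellow ink tub 84 mm in diameter, 100 mm high. Origin under its centre.
- blue_tub: Bystander: white ink tub with a blue lid, 84 mm in diameter, 100 mm high. Origin under its centre.
- squeegee: Bystander: gold squeegee lying flat, 240 x 95 x 28 mm, long along its y. Origin under its middle.
- spatula: Bystander: ink spatula lying flat, along its x. Origin under its middle.
- wrench: Bystander: wrench lying flat, along its x. Origin under its middle.
- tape_roll: Bystander: cardboard tape roll lying flat, 96 mm in diameter, 25 mm high. Origin under its centre.
Things that resemble listed ones, but are neither listed nor needed, are in the scene too. What is meant by the clamp_ring is not orange, and is the larger of those in its own colour.

How it is judged:
By the outcome, as a careful person would: the job done as asked, in the order asked, and still so for the second after the job is handed in, with the robot touching nothing.
It also fails if it takes over 70 s, if anything falls off the work surface, if the arm or the gripper's body presses on something with over 40 N, if the wrist force passes 120 N, or if a joint passes its speed limit or range.

## Working session

There is one attempt and no reset: what is moved stays moved. The work goes in short steps, each a Python script; the robot and the scene stay as the last script left them, time stands still between calls to the robot, and variables do not carry over. Pictures are saved under pics/ and viewed, about 8 in all and at most 12, crops included, and the job is handed in when it is done.

```bash
ls; mkdir -p pics; python3 - <<'E'
from plant import r, vision, models, telemetry
import cv2,numpy as np
np.set_printoptions(precision=4,suppress=True)
ims=[]
for c in ["scene","side"]:
    im=vision.snapshot(c); cv2.imwrite(f"pics/{c}0.png",im[:,:,::-1])
    k=vision.get_calibration(c); print(c,{a:np.round(b,4) for a,b in k.items()})
    for t in ["stand","stud_end","spacer","clamp_ring","cap","cap_grip"]:
        print(t,[(np.round(d["at"],3),round(d["score"],2)) for d in models.mark_of(t,c)])
print(telemetry.current_t(), r.nose_length, vision.get_calibration("wrist"))
E
```

```text
pics
scene {'fx': np.float64(454.4044), 'fy': np.float64(454.4044), 'cx': np.float64(277.6018), 'cy': np.float64(217.1252), 'position': array([1.133 , 0.3466, 1.0102]), 'orientation': array([-0.1493,  0.4618,  0.8319, -0.269 ])}
stand [(array([ 0.531, -0.02 ,  0.007]), 0.82), (array([ 0.607,  0.226, -0.004]), 0.39), (array([ 0.704, -0.306, -0.002]), 0.24)]
stud_end [(array([ 0.534, -0.022,  0.107]), 0.84), (array([ 0.384,  0.454, -0.002]), 0.69)]
spacer [(array([ 0.463,  0.223, -0.001]), 0.7)]
clamp_ring [(array([ 0.506, -0.354,  0.004]), 0.76), (array([ 0.485, -0.244, -0.002]), 0.74), (array([ 0.553, -0.478,  0.003]), 0.65), (array([ 0.472, -0.145, -0.002]), 0.51)]
cap [(array([ 0.61 ,  0.222, -0.002]), 0.77)]
cap_grip [(array([0.605, 0.227, 0.03 ]), 0.69)]
side {'fx': np.float64(403.088), 'fy': np.float64(403.088), 'cx': np.float64(278.9242), 'cy': np.float64(209.1338), 'position': array([ 0.4994, -0.9334,  0.7908]), 'orientation': array([-0.4497,  0.8924, -0.0346,  0.0136])}
stand [(array([ 0.531, -0.023,  0.002]), 0.62)]
stud_end [(array([ 0.534, -0.025,  0.107]), 0.63)]
spacer [(array([ 0.468,  0.219, -0.003]), 0.57)]
clamp_ring [(array([ 0.502, -0.356,  0.   ]), 0.96), (array([ 0.471, -0.145, -0.004]), 0.71), (array([ 0.478, -0.247,  0.005]), 0.61)]
cap [(array([0.607, 0.224, 0.   ]), 0.5)]
cap_grip [(array([0.604, 0.228, 0.031]), 0.74)]
0.7 0.025 {'fx': 290.74900147562136, 'fy': 290.74900147562136, 'cx': 280.7845030589587, 'cy': 211.4252466001834, 'position': array([0.1011, 0.5711, 0.385 ]), 'orientation': array([0.1052, 0.7999, 0.5857, 0.0778])}
```

View pics/scene0.png

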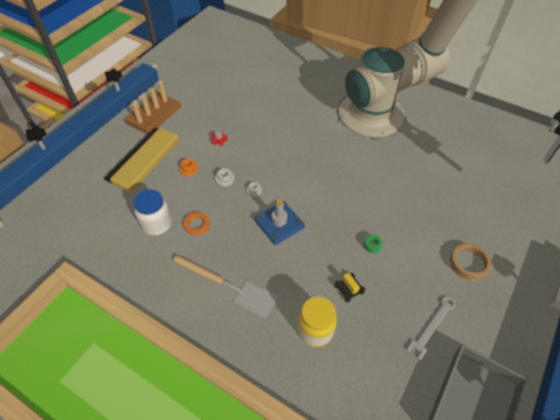

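View pics/side0.png

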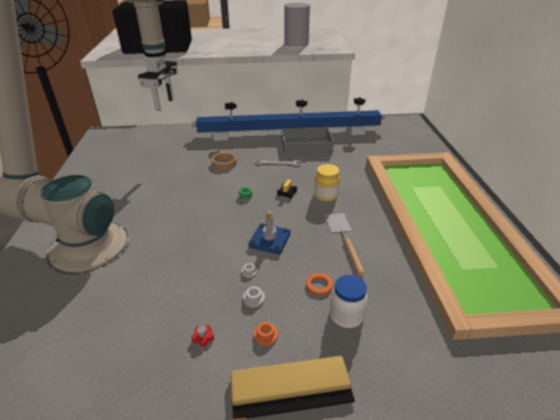

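Scene view: the stand is at (280,222), green spacer (373,243), cap (350,286), larger silver ring (224,177), and its smaller silver look-alike (254,187). The side view agrees: larger ring at (254,297), smaller at (249,270). Next I'll take the near measurements with the wrist camera, two places per thing.

```bash
cat > h.py <<'E'
from plant import r, gripper_to, inverse_kinematics, vision, models, telemetry
import numpy as np, cv2
from scipy.spatial.transform import Rotation as R
np.set_printoptions(precision=4,suppress=True)
def down(yaw): return [0,np.cos(yaw/2),np.sin(yaw/2),0]   # tool x at yaw, z down
def rot(q): return R.from_quat(np.roll(q,-1))
def yaw_now():
    x=rot(telemetry.current_tool_rot()).apply([1,0,0]); return np.arctan2(x[1],x[0])
def ray(c,uv):
    d=rot(c["orientation"]).apply([(uv[0]-c["cx"])/c["fx"],(uv[1]-c["cy"])/c["fy"],1]); return np.array(c["position"]),d/np.linalg.norm(d)
def tri(rays):
    A=sum(np.eye(3)-np.outer(d,d) for p,d in rays); b=sum((np.eye(3)-np.outer(d,d))@p for p,d in rays)
    return np.linalg.solve(A,b)
def at_z(c,uv,z): p,d=ray(c,uv); return p+d*(z-p[2])/d[2]
def project(c,P):
    q=rot(c["orientation"]).inv().apply(np.array(P)-c["position"]); return np.array([c["fx"]*q[0]/q[2]+c["cx"],c["fy"]*q[1]/q[2]+c["cy"]])
def snap(name):
    c=vision.get_calibration("wrist"); im=vision.snapshot("wrist"); cv2.imwrite(f"pics/{name}.png",im[:,:,::-1]); return c,im
def cam_off(): # camera position in tool frame
    return rot(telemetry.current_tool_rot()).inv().apply(np.array(vision.get_calibration("wrist")["position"])-telemetry.current_ee_pos())
def over(xy,z,yaw): # TCP position that puts camera axis over xy
    o=rot(down(yaw)).apply(cam_off()); return [xy[0]-o[0],xy[1]-o[1],z]
E
python3 - <<'E'
from h import *
c=vision.get_calibration("wrist"); print("off",cam_off(),"cam axis in tool",rot(telemetry.current_tool_rot()).inv().apply(rot(c["orientation"]).apply([0,0,1])), yaw_now())
yaw=0.0
off=rot(down(yaw)).apply(cam_off())
for nm,xy in [("a",(0.50,0.20)),("b",(0.57,0.25))]:
    r.move_to(over(xy,0.17,yaw),down(yaw)); c,im=snap("sc_"+nm)
    for t in ["spacer","cap","cap_grip"]:
        print(nm,t,[(np.round(d["at"],4),round(d["score"],2)) for d in models.mark_of(t,"wrist")][:2])
    m=models.regions_of("spacer","wrist")[0]["pixels"]; v,u=np.nonzero(m); print(u.mean(),v.mean(),m.sum(),np.ptp(u),np.ptp(v))
    print(telemetry.current_ee_pos(),c["position"],c["orientation"],telemetry.current_joints(),telemetry.current_t())
    np.save(f"pics/sc_{nm}.npy",np.r_[c["position"],c["orientation"]])
a=cv2.imread("pics/sc_a.png");b=cv2.imread("pics/sc_b.png")
cv2.imwrite("pics/sc.png",np.hstack([a,b])[:, :]) if 0 else None
E
```

```text
off [ 0.     -0.0761 -0.1545] cam axis in tool [0.0012 0.2594 0.9658] 1.2640510692306206
a spacer [(array([0.4595, 0.2203, 0.0015]), 0.91)]
a cap [(array([0.6059, 0.2262, 0.0002]), 0.85)]
a cap_grip [(array([0.6052, 0.2255, 0.0319]), 0.75)]
243.69236311239194 111.41138328530259 1388 46 48
[0.4999 0.1246 0.1701] [0.4991 0.2002 0.3247] [0.13   0.9915 0.0006 0.0004] [0.1091 0.2293 1.7278 0.0001 1.1843 0.1078] 2.8917
b spacer [(array([0.4633, 0.2204, 0.0001]), 0.7)]
b cap []
b cap_grip [(array([0.6076, 0.2228, 0.0342]), 0.67)]
178.72024209818426 162.4472091459314 1487 48 44
[0.5698 0.174  0.1702] [0.5703 0.2507 0.3238] [ 0.1305  0.9915  0.0008 -0.0004] [ 0.1796  0.3454  1.5558 -0.0001  1.2408  0.1801] 3.5833
```

View pics/sc_a.png

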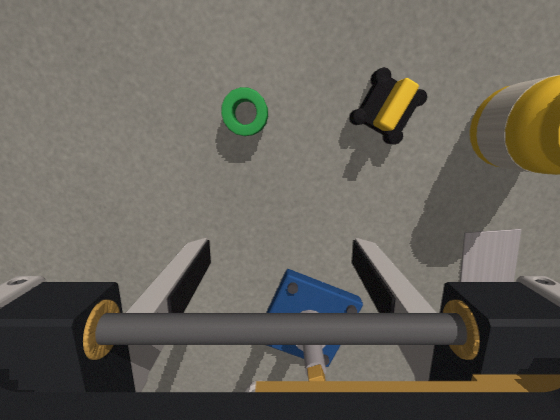

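Wrist view: the spacer is at (244,111), the cap with its yellow bar at (390,105), and the stand lies below the fingers. I'll fit projected models of spacer and bar to both pictures, height left free.

```bash
cat >> h.py <<'E'
from scipy.optimize import least_squares
def hsv_mask(im_rgb,lo,hi,near,rad=60):
    m=cv2.inRange(cv2.cvtColor(im_rgb,cv2.COLOR_RGB2HSV),np.array(lo),np.array(hi))
    w=np.zeros_like(m); cv2.circle(w,tuple(int(x) for x in near),rad,255,-1); return m&w
def hull_of(mask):
    cs,_=cv2.findContours(mask.astype(np.uint8),cv2.RETR_EXTERNAL,cv2.CHAIN_APPROX_NONE)
    return cv2.convexHull(max(cs,key=cv2.contourArea)).astype(np.float32)
def mom(h):
    m=cv2.moments(h.astype(np.float32)); a=m["m00"]
    return np.array([m["m10"]/a,m["m01"]/a,3*m["mu20"]/a**1.5*0+m["mu20"]/a/15,m["mu11"]/a/15,m["mu02"]/a/15])
def fit(model,p0,views):  # views: [(calib,hull)]
    obs=[mom(h) for c,h in views]
    def f(p):
        return np.concatenate([mom(cv2.convexHull(np.float32([project(c,P) for P in model(p)])))-o for (c,h),o in zip(views,obs)])
    s=least_squares(f,p0,x_scale=[.01]*3+[.1]*(len(p0)-3),diff_step=1e-4); return s.x,s.fun
T=np.linspace(0,2*np.pi,48,endpoint=False)
def cyl(rad,z0,z1):
    return lambda p:[[p[0]+rad*np.cos(t),p[1]+rad*np.sin(t),p[2]+z] for z in(z0,z1) for t in T]
def bar(p):  # cap grip bar, origin = cap origin
    R_=R.from_euler("z",p[3]); return [np.array(p[:3])+R_.apply([x,y,z]) for x in(-.008,.008) for y in(-.023,.023) for z in(.02,.044)]
def load(n):
    a=np.load(f"pics/{n}.npy"); c=dict(vision.get_calibration("wrist")); c["position"]=a[:3]; c["orientation"]=a[3:]
    return c,cv2.imread(f"pics/{n}.png")[:,:,::-1].copy()
E
python3 - <<'E'
from h import *
vs=[];vb=[]
for n in "ab":
    c,im=load("sc_"+n)
    h=hull_of(hsv_mask(im,(45,120,50),(85,255,255),project(c,[.462,.221,.012]))); vs.append((c,h)); print(mom(h)[:2],cv2.contourArea(h))
    h=hull_of(hsv_mask(im,(18,120,60),(35,255,255),project(c,[.607,.225,.03]),40)); vb.append((c,h)); print(mom(h)[:2],cv2.contourArea(h))
for k in ([0],[1],[0,1]):
    print("spacer",*fit(cyl(.023,0,.024),[.462,.221,0],[vs[i] for i in k]))
    print("bar",*fit(bar,[.607,.225,0,-.6],[vb[i] for i in k]))
E
```

```text
[244.2961 111.4275] 1709.5
[395.5747 104.282 ] 1224.5
[178.578  162.0709] 1673.0
[318.524 158.852] 910.0
spacer [ 0.4614  0.2222 -0.0133] [ 0.0045 -0.002   0.1092  0.0907 -0.1033]
bar [ 0.613   0.2278 -0.0161 -0.4863] [-0.0002 -0.0003  0.011   0.0147  0.0016]
spacer [ 0.4569  0.2196 -0.0165] [ 0.0043 -0.0008  0.149  -0.0744 -0.1881]
bar [ 0.6084  0.2254 -0.012  -0.4851] [ 0.0004  0.0003 -0.0209 -0.0281 -0.0031]
spacer [ 0.4621  0.2212 -0.0036] [-0.5051  0.3083  0.6671  0.119   0.4834  0.5907 -0.3077  0.96   -0.0578
  0.4896]
bar [ 0.6079  0.2263 -0.004  -0.4852] [-0.5856  0.3846  0.5425 -0.4984  1.0437  0.5634 -0.3071  0.2433 -0.2924
  0.5751]
```

```bash
python3 - <<'E'
from h import *
tiles=[]
for n,xy,z,yaw in [("st0",(.534,-.023),.16,0),("st1",(.534,-.023),.16,1.57),("st2",(.534,-.023),.16,-1.57),("rg0",(.482,-.246),.11,-1.57),("rg1",(.482,-.246),.11,0)]:
    r.move_to(over(xy,z,yaw),down(yaw)); r.hold(.1)
    c,im=snap(n); np.save(f"pics/{n}.npy",np.r_[c["position"],c["orientation"]])
    e=rot(telemetry.current_tool_rot()).inv().apply(np.array(c["position"])-telemetry.current_ee_pos())
    t="stud_end" if n[0]=="s" else "clamp_ring"
    P=project(c,[*xy,.107 if n[0]=="s" else .026]); print(n,e,P,[(np.round(d["at"],4),round(d["score"],2)) for d in models.mark_of(t,"wrist")][:2])
    u,v=(int(x) for x in P); b=np.pad(im,((100,100),(100,100),(0,0)))[v+100-45:v+100+45,u+100-45:u+100+45]
    tiles.append(cv2.resize(b[:,:,::-1],(260,260),interpolation=cv2.INTER_CUBIC))
tiles.append(tiles[0]*0)
cv2.imwrite("pics/mont.png",np.vstack([np.hstack(tiles[:3]),np.hstack(tiles[3:])])); print(telemetry.current_t())
E
```

```text
st0 [-0.0007 -0.0755 -0.1546] [280.1829 135.6199] [(array([ 0.5348, -0.024 ,  0.1043]), 0.77)]
st1 [ 0.0003 -0.076  -0.1545] [279.1531 134.2989] [(array([ 0.5348, -0.024 ,  0.1051]), 0.91)]
st2 [-0.0002 -0.0746 -0.1545] [281.7326 131.4586] [(array([ 0.5324, -0.0231,  0.1057]), 0.68)]
rg0 [-0.0001 -0.0745 -0.1545] [282.6938 134.3471] [(array([ 0.4684, -0.145 ,  0.0004]), 0.68), (array([ 0.5028, -0.3522, -0.0041]), 0.6)]
rg1 [-0.0007 -0.0756 -0.1545] [281.4503 135.3907] [(array([ 0.4682, -0.1467, -0.0038]), 0.94), (array([ 0.4807, -0.2425,  0.0011]), 0.7)]
11.8833
```

View pics/mont.png

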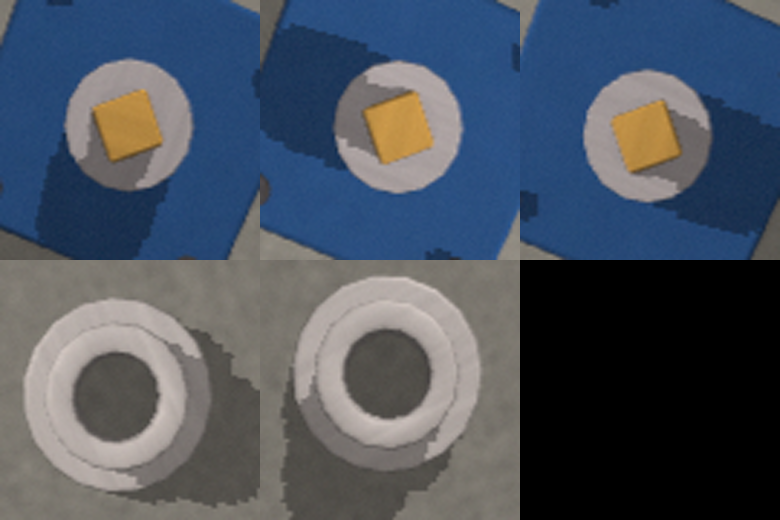

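The montage shows the brass square clearly in all three stand views, and the ring flange-down, collar up. Collar centres are at about (116,135) in tile 4 and (127,113) in tile 5.

```bash
python3 - <<'E'
from h import *
def box(p):
    R_=R.from_euler("z",p[3]); return [np.array(p[:3])+R_.apply([x,y,z]) for x in(-.007,.007) for y in(-.007,.007) for z in(-.015,0)]
V=[]
for n in ["st0","st1","st2"]:
    c,im=load(n); h=hull_of(hsv_mask(im,(12,110,80),(30,255,255),project(c,[.534,-.023,.107]),25)); V.append((c,h))
    f,_=fit(lambda p:box([p[0],p[1],.107,p[2]]),[.534,-.023,.4],[(c,h)]); rc=cv2.minAreaRect(h)
    # base plate
    hb=hull_of(hsv_mask(im,(100,90,30),(125,255,255),project(c,[.534,-.023,.02]),120)); rb=cv2.minAreaRect(hb)
    print(n,"sq@.107",f[:2],np.degrees(f[2])%90,rc[1],"plate",at_z(c,rb[0],.02)[:2],rb[1:])
    pts=[at_z(c,q,.02)[:2] for q in cv2.boxPoints(rb)]; e=pts[1]-pts[0]; print("  plate ang",np.degrees(np.arctan2(e[1],e[0]))%90,np.linalg.norm(e))
f,res=fit(box,[.534,-.023,.107,.4],V); print("joint",f,np.degrees(f[3])%90,res)
rr=[]
for n,t in [("rg0",(116,135)),("rg1",(127,113))]:
    c,im=load(n); P=project(c,[.482,-.246,.026]).astype(int); uv=P-45+np.array(t)*90/260-.3
    rr.append(ray(c,uv)); print(n,at_z(c,uv,.026))
print("ring tri",tri(rr))
E
```

```text
st0 sq@.107 [ 0.533  -0.0214] 83.70505584690365 (20.238576889038086, 19.60611915588379) plate [ 0.5312 -0.0188] ((105.18870544433594, 105.51974487304688), 24.443954467773438)
  plate ang 62.36030517774274 0.09857266347436694
st1 sq@.107 [ 0.533  -0.0214] 17.259320212602073 (20.55480194091797, 19.60611915588379) plate [ 0.5301 -0.022 ] ((105.17646789550781, 105.43907928466797), 23.198589324951172)
  plate ang 63.533030840059496 0.09824811550142461
st2 sq@.107 [ 0.533  -0.0214] 22.383058707589434 (20.238576889038086, 19.922346115112305) plate [ 0.5356 -0.0194] ((105.60250854492188, 105.51974487304688), 24.443954467773438)
  plate ang 62.304546530690956 0.09848852907031087
joint [ 0.5329 -0.0213  0.0949  0.3176] 18.198869634294866 [ 0.0486 -0.007   0.0039 -0.0133  0.0145 -0.0142  0.0301  0.0257  0.0091
  0.0034 -0.0068  0.0764 -0.0272  0.0168  0.0147]
rg0 [ 0.4812 -0.2414  0.026 ]
rg1 [ 0.4806 -0.241   0.026 ]
ring tri [ 0.4804 -0.2396 -0.0775]
```

Stud axis is (0.533, -0.0214), with all three views agreeing. Its square sits at about 18° in the world, about 45° from the plate sides. The ring is at (0.481, -0.241). Now the spacer: I'll squeeze it in two crossed directions to centre it, then place it with a guard.

```bash
cat >> h.py <<'E'
STUD=np.array([.533,-.0214])
def pick_ring(xy,z,opening,f=25,hover=.1):
    """two crossed squeezes centre the ring on the tool axis; ends gripped at yaw 0"""
    gripper_to(opening); r.move_to([*xy,hover],down(np.pi/2)); r.move_l([*xy,z],vel=.12)
    gripper_to(0,6); gripper_to(opening); r.move_to([*xy,z],down(0)); gripper_to(0,f)
    print("held",telemetry.current_opening(),telemetry.current_t())
def place_ring(z_over,z_end,z_tip,guard=8):
    """z_over: TCP clear of stud, z_tip: just above first contact, z_end: seated"""
    e=telemetry.current_ee_pos(); r.move_l([e[0],e[1],z_over],vel=.2); r.move_to([*STUD,z_over],down(0))
    for dx,dy in [(0,0)]+[(.0015*np.cos(a),.0015*np.sin(a)) for a in np.arange(6)*np.pi/3]:
        if dx or dy: r.move_l([*(STUD+[dx,dy]),z_tip],vel=.1)
        hit=r.move_l([*(STUD+[dx,dy]),z_end-.002],vel=.06,guard=guard); e=np.array(telemetry.current_ee_pos())
        print("down",(dx,dy),hit,e,telemetry.current_wrist_force(),telemetry.current_t())
        if e[2]<z_end+.003: return True
    return False
E
python3 - <<'E'
from h import *
e=telemetry.current_ee_pos()
pick_ring((.462,.2213),.030,.062)
ok=place_ring(.15,.075,.14)
print(ok, telemetry.current_opening())
E
```

```text
held 0.04554760695268862 17.95
down (0, 0) True [ 0.5326 -0.0214  0.0749] [0.444  0.0784 2.8365] 20.8667
True 0.046395094301143094
```

```bash
python3 - <<'E'
from h import *
gripper_to(.062); e=telemetry.current_ee_pos(); r.move_l([e[0],e[1],.15],vel=.2)
pick_ring((.481,-.2412),.0375,.058)
ok=place_ring(.158,.1065,.148)
print(ok, telemetry.current_opening())
if ok:
    gripper_to(.058); e=telemetry.current_ee_pos(); r.move_l([e[0],e[1],.165],vel=.2)
    # look at the stack from beside on the way to the cap
    r.move_to(over((.50,.03),.20,0),down(0)); c,im=snap("stack"); print(project(c,[*STUD,.107]),telemetry.current_t())
E
```

```text
held 0.039432730784888854 27.3583
down (0, 0) True [ 0.532  -0.0212  0.1063] [-0.2458  0.4461  4.5422] 29.8167
True 0.03932099852405248
[319.5345 194.8989] 31.15
```

View pics/stack.png

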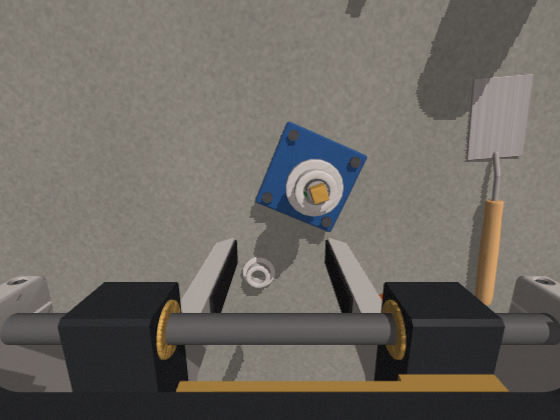

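The clamp ring sits on the spacer around the stud, at (315,188), with the brass square standing up through it. Now the cap.

```bash
cat > cap.py <<'E'
from h import *
xy=(.607,.2263); y0=-.485; z=.048
gripper_to(.064); r.move_to([*xy,.1],down(y0+np.pi/2)); r.move_l([*xy,z],vel=.12)
gripper_to(0,6); print("len",telemetry.current_opening()); gripper_to(.064); r.move_to([*xy,z],down(y0)); gripper_to(0,25)
print("held",telemetry.current_opening(),telemetry.current_t())
r.move_l([*xy,.175],vel=.2)
est=np.radians(18); a=est-np.radians(12)
r.move_to([*STUD,.172],down(a)); 
hit=r.move_l([*STUD,.150],vel=.04,guard=4); zc=telemetry.current_ee_pos()[2]
print("rest",hit,zc,telemetry.current_wrist_force(),telemetry.current_t())
if hit and zc>.1515:
    for k in range(9):
        a+=np.radians(3.5); r.move_l([*STUD,zc+.0007],down(a),vel=.02)
        hit=r.move_l([*STUD,zc-.004],vel=.02,guard=4); zz=telemetry.current_ee_pos()[2]
        print(np.degrees(a),hit,zz,telemetry.current_wrist_force(),telemetry.current_t())
        if zz<zc-.003: break
E
python3 cap.py
```

```text
len 0.04629976434937534
held 0.015634893728735066 36.375
rest True 0.15397401512494563 [-0.0234  0.8689  4.2289] 38.6333
9.499999999999998 False 0.1494723210286977 [ 1.6065 -1.6312 -3.8703] 39.2667
```

```bash
python3 - <<'E'
from h import *
def s(n): print(n,np.array(telemetry.current_ee_pos()),np.degrees(yaw_now()),telemetry.current_wrist_force(),telemetry.current_torque(),telemetry.current_opening(),telemetry.current_t())
s(0)
for d in (13,16.5):
    r.move_l([*STUD,.1492],down(np.radians(d)),vel=.02); s(d)
hit=r.move_l([*STUD,.141],vel=.03,guard=8); s(hit)
E
```

```text
0 [ 0.5331 -0.0217  0.1495] 9.487605302399247 [ 1.6065 -1.6312 -3.8703] [-0.4199 -0.3643  0.0039] 0.01578103218174331 39.2667
13 [ 0.5329 -0.0215  0.149 ] 12.91279854908436 [ 1.3242 -1.6904 -3.9424] [-0.3332 -0.139   0.0172] 0.01591555556906933 39.5167
16.5 [ 0.5325 -0.0214  0.149 ] 16.373278773974665 [ 0.2952 -1.7808 -1.9108] [-0.2952  0.0224  0.0067] 0.01581554806908597 39.7667
True [ 0.5334 -0.0212  0.1428] 16.432292517662066 [ 0.1603 -0.0334  3.0242] [-0.0378  0.0418 -0.0082] 0.015745025640391496 40.0583
```

It dropped 11–12 mm and stopped at home height (TCP 0.1428 against 0.143 expected). I'll release, back off, and check.

```bash
python3 - <<'E'
from h import *
gripper_to(.064); e=telemetry.current_ee_pos(); r.move_l([e[0],e[1],.21],vel=.15)
r.move_to(over((.52,.06),.24,0),down(0)); r.hold(.5)
c,im=snap("fin_w"); s=vision.snapshot("side"); cs=vision.get_calibration("side")
for t in ["cap","cap_grip"]:
  for cam in ["wrist","side"]: print(t,cam,[(np.round(d["at"],4),round(d["score"],2)) for d in models.mark_of(t,cam)][:2])
# bar pose fit, wrist+side jointly
views=[]
for k,i in ((c,im),(cs,s)):
    views.append((k,hull_of(hsv_mask(i,(18,120,60),(35,255,255),project(k,[*STUD,.127]),40))))
print("bar",*fit(bar,[*STUD,.095,.3],views))
def crop(i,k,w):
    u,v=project(k,[*STUD,.08]).astype(int); return cv2.resize(i[max(0,v-w):v+w,max(0,u-w):u+w,::-1],(390,390),interpolation=cv2.INTER_CUBIC)
cv2.imwrite("pics/fin.png",np.hstack([crop(im,c,70),crop(s,cs,50)])); print(telemetry.current_t(),telemetry.current_wrist_force())
E
```

```text
cap wrist [(array([ 0.3586, -0.3477,  0.0008]), 0.69), (array([ 0.5327, -0.0206,  0.0961]), 0.64)]
cap side [(array([ 0.5334, -0.0215,  0.0942]), 0.73)]
cap_grip wrist [(array([ 0.5325, -0.022 ,  0.1294]), 0.78)]
cap_grip side [(array([ 0.5319, -0.0234,  0.1236]), 0.71)]
bar [ 0.5332 -0.021   0.091   0.3022] [ 0.0883 -0.0541  0.2103  0.5576  0.8679 -0.2898  0.3383  0.0765  0.1367
  0.2238]
42.725 [-0.4666  0.2438  0.7735]
```

View pics/fin.png

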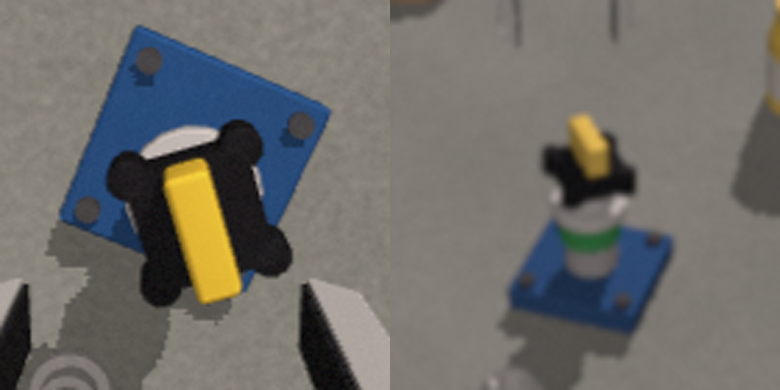

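The stack reads boss, green spacer, ring, cap. The cap is level and directly on the ring, at (590,165) in the right-hand crop, and the gripper is clear. Handing in.

```bash
python3 -c "
from h import *
r.sign_off(); print(telemetry.current_t())"
```

```text
the job is handed in; nothing more can be done
the job is handed in; nothing more can be done
```

The frame clamp is built up on the stand in the order asked (spacer, clamp ring flange down, cap), each seated and let go before the next. I handed it in at about 43 s of the 70 s allowed.

- **Spacer and ring:** Both stopped at the expected seated heights on the first try, with the tool force reading under 5 N after each.
- **Cap:** I rested it at about 4 N, roughly 12° off the 18° (in the world frame) I had estimated for the square from the pictures. It began to drop at about 9.5°. I turned it on to 16.5° and it went home with the tool at 142.8 mm, where 143 mm was expected.
- **Last checks:** Detections of the cap's underside after release gave 94 and 96 mm, where 95 mm means home. The final pictures show the cap level on the ring and the gripper clear.
- **Disagreements:**
  - The fit to the yellow bar put the cap at 91 mm, about 4 mm low, which matches that method's usual error here.
  - One wrist detection put a second "cap" at (0.36, -0.35) on the bench, probably the red knob.
  - The drop began a little earlier than the angle estimate and the stated 6° tolerance suggest.
  - My close two-view height for the ring came out as nonsense because its viewing lines were nearly parallel. I relied on the stated heights, the scene and side detections, and the contact forces instead.
- **Other things on the bench:** I planned clear of them, but did not check each one afterwards.

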